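# Rub down a copper electrode plate on a sprung jig

### The job

Lift the blue plate with the copper face off its white stand and seat it flat on both dowels of the jig, copper up, then let go. Take the orange rubbing block by its ridge and, with its sole flat on the copper and its length along the plate, draw it down the middle in a steady stroke from the jig's red end to the other, from the block being level with one end of the copper to level with the other; press so that the sprung bed stays about halfway down all the way, never down to its stop. Put the block back upright in the bay of the yellow tray it came from, leaving the plate seated on the jig and everything else where it is.

Things in the scene. Friction and masses are not known exactly. Their poses are not given: they have to be found in the camera images.
- carrier: Loose blue plate, 220 x 60 x 12 mm, 0.2 to 0.4 kg, with a copper sheet 166 x 52 x 3 mm on the middle of its top. Two 14 mm through holes on its long centre line at x = -95 and +95 mm; it goes on either way round. Origin: centre of its underside, at first 45 mm above the table; x along its length. Grip it across its width at mid length, where fingers can reach 30 mm below its underside.
- stand: White fixed stand, 200 x 50 mm, 45 mm high: a 12 mm base and two blocks, 44 mm wide, at x = -75 and +75 mm that carry the blue plate. Origin: centre of its underside; x along its length. It and the tray may stand on either side of the jig.
- jig: Grey fixed base of the jig, 250 x 100 x 20 mm, with a red band across its red end (at its -x end). Origin: centre of its underside; x along its length from the red end to the other, z up.
- bed_mid (a point): Middle of the top face of the jig's sprung bed, an aluminium bar 220 x 40 x 15 mm along the jig's x; 55 mm above the table when up, and it sinks with the bed. x from the red end to the other end, z up. A seated plate's underside lies on this face, its copper face 15 mm above.
- dowel_red (a point): Tip centre of the dowel near the red end, 95 mm from bed_mid. Both dowels are 12 mm thick, stand 10 mm above the bed and taper to 6 mm over their top 4 mm; they end below the plate's top.
- dowel_far (a point): Tip centre of the dowel near the other end, like dowel_red.
- bed (a joint): How far the sprung bed is pressed down, m: 0 up, 0.016 on its stop. It stays up under the plate's weight, starts to sink when pressed with about 2 to 4 N more, then needs 1 N per mm; about 8 mm (halfway) is right for the stroke.
- block: Loose orange rubbing block with a dark sole, 0.2 kg: base 70 x 46 x 18 mm (x, y, z), on it a ridge 64 mm long, 22 mm wide, 30 mm high (top 48 mm above the sole) to grip across its width. Origin: centre of the sole; x along its length. Starts in one bay of the tray, sole 6 mm above the table. Level with an end of the copper when its centre is 48 mm from bed_mid.
- felt: White block of the same shape as the orange one, in the other bay; to be left alone.
- tray: Yellow fixed tray, 110 x 190 mm, floor 6 mm above the table. Two bays, 86 x 60 mm inside, centred at y = -45 and +45 mm, with ribs 6 mm high and 3 mm thick. Blocks lie with their length along the tray's x. Origin: centre of its underside.
- beaker: Glass beaker, 68 mm wide, 90 mm high; bystander. Origin: centre of its underside.
- watch_glass: Greenish glass dish, 84 mm wide, 12 mm high; bystander. Origin: centre of its underside.
- spatula: All-steel spoon, 150 mm long, lying; bystander. Origin: under its middle.
- amber_bottle: Amber bottle, 52 mm wide, 100 mm high; bystander. Origin: centre of its underside.
- jar_a: White jar, 72 mm wide, 120 mm high; bystander. Origin: centre of its underside.
- jar_b: White jar, like jar_a; bystander.
- wash_bottle: White bottle with a red cap, 72 mm wide, 190 mm high; bystander. Origin: centre of its underside.
There are look-alikes about, which are no part of the job. Several things have the shape of the block; the one meant has the colours described above.

How it is judged:
On the way, in this order (a step that is already met when the one before it is completed fails the run):
1. the plate sits flat on the bed over both dowels, let go (horizontal distance between carrier and bed_mid below 0.004 m and angle between the x axis of carrier and the x axis of bed_mid, either way round below 0.04 rad and z of carrier in the frame of bed_mid below 0.002 m and angle between carrier's own z axis and vertical below 0.04 rad and contact force between the fingers and carrier below 0.2 N), for 0.2 s.
2. the block presses the copper at the red end, bed partway down (x of block in the frame of bed_mid between -0.065 and -0.038 m and y of block in the frame of bed_mid between -0.015 and 0.015 m and angle between the x axis of block and the x axis of bed_mid, either way round below 0.2 rad and z of block in the frame of bed_mid below 0.019 m and contact force between block and carrier above 3 N and z of carrier in the frame of bed_mid below 0.003 m and value of joint bed between 0.003 and 0.0145 m), for 0.05 s.
3. still pressing a quarter of the way along (x of block in the frame of bed_mid between -0.032 and -0.014 m and y of block in the frame of bed_mid between -0.015 and 0.015 m and angle between the x axis of block and the x axis of bed_mid, either way round below 0.2 rad and z of block in the frame of bed_mid below 0.019 m and contact force between block and carrier above 3 N and z of carrier in the frame of bed_mid below 0.003 m and value of joint bed between 0.003 and 0.0145 m), for 0.05 s.
4. still pressing at the middle (x of block in the frame of bed_mid between -0.01 and 0.01 m and y of block in the frame of bed_mid between -0.015 and 0.015 m and angle between the x axis of block and the x axis of bed_mid, either way round below 0.2 rad and z of block in the frame of bed_mid below 0.019 m and contact force between block and carrier above 3 N and z of carrier in the frame of bed_mid below 0.003 m and value of joint bed between 0.003 and 0.0145 m), for 0.05 s.
5. still pressing at three quarters (x of block in the frame of bed_mid between 0.014 and 0.032 m and y of block in the frame of bed_mid between -0.015 and 0.015 m and angle between the x axis of block and the x axis of bed_mid, either way round below 0.2 rad and z of block in the frame of bed_mid below 0.019 m and contact force between block and carrier above 3 N and z of carrier in the frame of bed_mid below 0.003 m and value of joint bed between 0.003 and 0.0145 m), for 0.05 s.
6. still pressing at the other end (x of block in the frame of bed_mid between 0.038 and 0.065 m and y of block in the frame of bed_mid between -0.015 and 0.015 m and angle between the x axis of block and the x axis of bed_mid, either way round below 0.2 rad and z of block in the frame of bed_mid below 0.019 m and contact force between block and carrier above 3 N and z of carrier in the frame of bed_mid below 0.003 m and value of joint bed between 0.003 and 0.0145 m), for 0.05 s.
At the end, for the whole second after the job is handed in: The plate lies flat on the bed over both dowels (centre within 4 mm, in line within 0.04 rad, underside within 2 mm of the bed), the bed is up (within 2 mm), and the orange block stands upright on the tray floor in its own bay (within 15 mm of where it started), all at rest and released (horizontal distance between carrier and bed_mid below 0.004 m and angle between the x axis of carrier and the x axis of bed_mid, either way round below 0.04 rad and z of carrier in the frame of bed_mid below 0.002 m and angle between carrier's own z axis and vertical below 0.04 rad and value of joint bed below 0.002 m and distance of block from where it was at the start of the episode below 0.015 m and angle between block's own z axis and vertical below 0.06 rad and height (world z) of block below 0.009 m and linear speed of each of block, carrier below 0.02 m/s); the robot touches nothing.
It fails at once if the bed is pushed down to its stop (value of joint bed above 0.0155 m).
It fails at once if the white block is shifted by more than 15 mm or another bystander by more than 30 mm (distance of felt from where it was at the start of the episode above 0.015 m or distance of any of beaker, watch_glass, spatula, amber_bottle, jar_a, jar_b, wash_bottle from where it was at the start of the episode above 0.03 m).
It also fails if it takes over 69 s, if anything falls off the work surface, if the arm or the gripper's body presses on something with over 40 N, if the wrist force passes 120 N, or if a joint passes its speed limit or range.

### The arm

A 7-joint arm with a two-finger parallel gripper is mounted at the origin on the work surface. World frame = base frame: x ahead of the robot, y to its left, z up, the work surface at z = 0. Lengths are in m, angles in rad, forces in N, time in s.
With the tool pointing down it reaches from about 0.425 to 0.925 m from the base axis. Payload 6.8 kg.
Tool frame: the origin (TCP) lies midway between the tips of the shut fingers; the grasp point (between the pads) lies 19 mm behind it; z points along the fingers, y is the line along which they close (so a half turn about z gives the same grasp; the last joint's range is limited). The gripper opens to 85 mm and grips with 20 to 120 N. Pads are 22 mm wide; open, the fingers measure 114 mm over their backs; the gripper's body (76 mm by 85 mm) begins 54 mm behind the grasp point. The pads swing forward as they close: fully open they stand 13 mm farther back than shut.
Start: joints at [-1.444, 0.477, 0.022, 1.555, -0.011, 1.109, -0.083], TCP at [0.157, 0.656, 0.231] pointing down, gripper open.
Joint ranges: [-2.96, 2.96], [-0.34, 2.1], [-1.41, 1.46], [0.24, 2.44], [-1.37, 4.51], [0.17, 1.92], [-2.96, 2.96]. Speed limits (rad/s): [2.39, 2.39, 3.14, 3.14, 3.14, 3.14, 3.14].

### API

Orientations are given as a unit quaternion [w, x, y, z].
In Python, from station import * gives the robot as it stands.
- The arm moves only by the shell command python3 -m creep 'ROWS' [FORCE]. ROWS is JSON, a list of rows, each a list of 7 numbers: the gripper command: -1 is shut, 1 is fully open, values between are in proportion, then the shift along the world's x, y, z in mm, then the turn, a rotation vector about the world's x, y, z in rad. A call has 1 to 5 rows; each row shifts and turns the commanded pose from where the row before left it; what a row does not reach is not made up. A row lasts 1/8 s, in which the tool goes at most 62.5 mm and 10.7 degrees, less where a joint would pass 70% of its speed; a pose out of reach is approached as far as the arm can. A call is refused whole if a number of a shift passes 62.5 or a number of a turn 0.188, either way. A call with a gripper value outside its range is refused whole. The fingers move at their own pace and stop on an object; FORCE is the grip in N (left out, the last holds). Time passes only in rows, so rows that do not move let the fingers close. It gives the time, the measured TCP pose, the force, the opening and the grip force at its end, in the units of the state.
- get_obs(): the state, without advancing time (a new reading comes with each control period).
- read_camera(name): name is "scene" or "top"; returns (picture, depth): 480x640x3 uint8, red, green, blue; 480x640 float32, m along the optical axis (not along the pixel's ray), 0 where there is no reading.
- camera_params(name): a dict with "intrinsics" (3x3 intrinsics, pixels), "k1" (the pictures are not rectified: a ray, as slopes to the right and down, at radius r is drawn at 1 + k1 r^2 times it, then the intrinsics apply), "cam_to_world" (4x4, takes a point from camera to world coordinates). Camera axes: x right, y up, looking along -z (the intrinsics and any distortion apply to the point x, -y, -z); pixel columns grow to the right and rows downward; lengths in m; the calibration is good to about 2 mm. A picture is of the moment at which its call begins. camera_params takes no time and is no camera call.
- hand_in(): hands the job in; it is judged then, once.
The state is a dict: "t": time; "q": joint angles; "joint_vel": joint speeds; "joint_torque": joint torques, N m; "eef_pos": TCP position; "tool_rot": TCP orientation; "contact_force": force on the tool from outside, world axes, zero at the start; "torque": the same for the moment, N m; "gripper_width": opening from 0.0 (shut) to 1.0 (fully open); "grasp_force": force on a finger pad.
Only numpy, scipy, OpenCV 4.12 (cv2) and the standard library are available. Lean on these libraries where they do the work, as an engineer would, in place of code of your own. Each camera call takes 0.05 s, during which the arm holds its last target. There are 200 camera calls.

## Working session

There is one attempt and no reset: what is moved stays moved. The work goes in short steps, Python scripts to look and compute and a shell command to move; the robot and the scene stay as the last step left them, time stands still between calls to the robot, and variables do not carry over. Pictures are saved under pics/ and viewed, at most 10 in all, crops included, and the job is handed in when it is done.

```bash
mkdir -p pics; cat > h.py <<'E'
from station import *
import numpy as np, cv2
def snap(n,f):
    p,d=read_camera(n); cv2.imwrite('pics/'+f+'.png',cv2.cvtColor(p,cv2.COLOR_RGB2BGR)); np.save('pics/'+f+'.npy',d); return p,d
def ray(n,u,v):
    c=camera_params(n);K=np.array(c['intrinsics'],float);M=np.array(c['cam_to_world'],float)
    s=cv2.undistortPoints(np.array([[[u,v]]],float),K,np.array([c['k1'],0,0,0,0.]))[0,0]
    return M[:3,:3]@np.array([s[0],-s[1],-1.]),M[:3,3]
def atz(n,u,v,z):
    r,o=ray(n,u,v); return o+r*(z-o[2])/r[2]
def atd(n,u,v,d):
    r,o=ray(n,u,v); return o+r*d
E
python3 - <<'E'
from h import *
for n in('scene','top'):
    snap(n,n+'0'); print(n,camera_params(n))
print(get_obs())
E
```

```text
scene {'intrinsics': array([[488.63708248,   0.        , 319.61366945],
       [  0.        , 488.63708248, 242.23637758],
       [  0.        ,   0.        ,   1.        ]]), 'k1': -0.08815202156740963, 'cam_to_world': array([[-0.38358071, -0.64732318,  0.65866421,  1.34620188],
       [ 0.92350347, -0.27093543,  0.2715425 ,  0.38391603],
       [ 0.00267972,  0.71243715,  0.70173081,  0.93866705],
       [ 0.        ,  0.        ,  0.        ,  1.        ]])}
top {'intrinsics': array([[482.9354979 ,   0.        , 320.59885535],
       [  0.        , 482.9354979 , 232.87163569],
       [  0.        ,   0.        ,   1.        ]]), 'k1': -0.027561842066543437, 'cam_to_world': array([[ 0.00165084,  0.99495609, -0.1002978 ,  0.40545351],
       [-0.99993854,  0.00274202,  0.01074255,  0.04898151],
       [ 0.01096338,  0.1002739 ,  0.99489947,  1.23434826],
       [ 0.        ,  0.        ,  0.        ,  1.        ]])}
{'t': 0.1, 'q': array([-1.44410666,  0.47771812,  0.02236957,  1.55633493, -0.0114793 ,
        1.10925245, -0.08313215]), 'joint_vel': array([ 4.09433161e-04, -2.56910017e-03, -5.62342997e-04, -3.77916571e-03,
        1.03939433e-03, -2.15331021e-04, -2.14767681e-05]), 'joint_torque': array([ 4.53908040e-03, -5.97761965e+01,  1.61380850e+00, -2.81954491e+01,
        1.28335730e-02,  5.00625363e-03, -1.31546358e-06]), 'eef_pos': array([0.15694344, 0.65597778, 0.23043044]), 'tool_rot': array([-2.02490067e-05,  1.17138552e-01,  9.93115266e-01, -7.91912069e-04]), 'contact_force': array([0.71793365, 0.1103512 , 0.41398213]), 'torque': array([0.00203095, 0.02400894, 0.01260042]), 'grasp_force': 0.0, 'gripper_width': 1.0017999994283793}
```

View pics/top0.png

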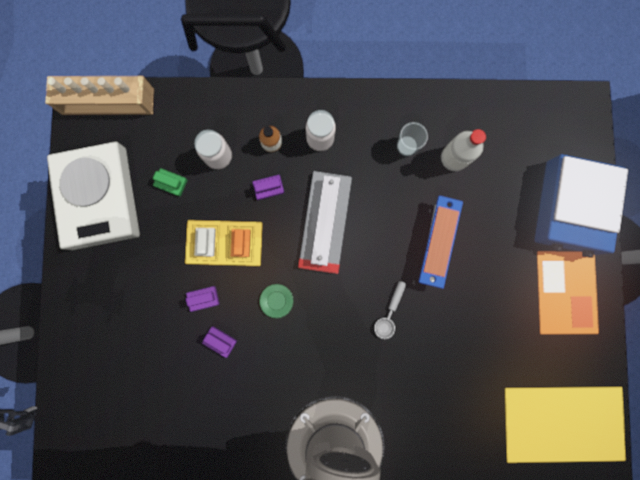

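View pics/scene0.png

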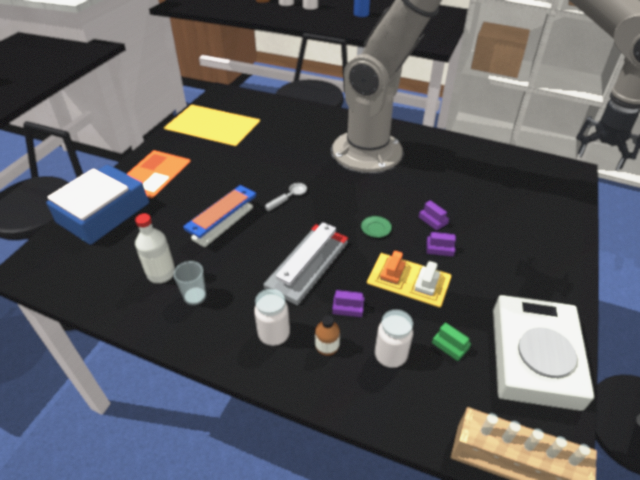

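The top view shows the jig at (325,222) with its red end down at (320,266). The plate is at (441,242), the tray at (224,243) with the orange block at (242,243), and the spatula at (390,312).

```bash
python3 - <<'E'
import cv2
p=cv2.imread('pics/top0.png')
a=cv2.resize(p[165:295,295:470],None,fx=4.5,fy=4.5,interpolation=cv2.INTER_CUBIC)
cv2.imwrite('pics/c1.png',a)
b=cv2.resize(p[210:275,180:270],None,fx=8,fy=8,interpolation=cv2.INTER_CUBIC)
cv2.imwrite('pics/c2.png',b)
E
```

```text
(no output)
```

View pics/c1.png

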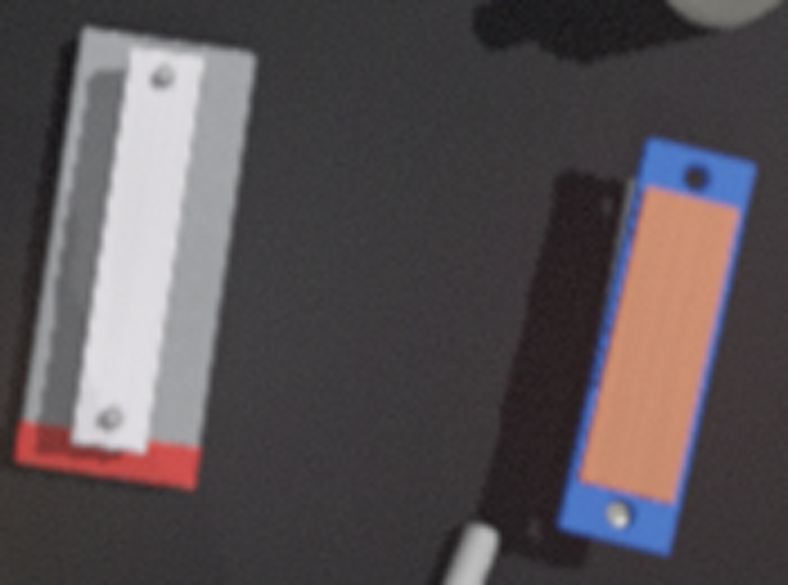

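View pics/c2.png

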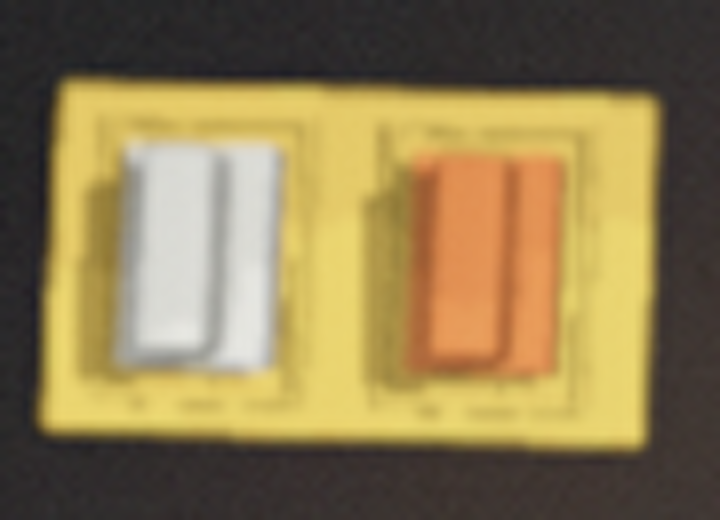

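The first crop shows the dowel tips at (161,74) and (108,416), and the plate holes at (697,177) and (618,515). In the second, the orange ridge top spans (440,158) to (500,360).

```bash
python3 - <<'E'
from h import *
def g(pts,z,o,s): return np.array([atz('top',o[0]+(u+.5)/s-.5,o[1]+(v+.5)/s-.5,z) for u,v in pts])
def rep(n,ends,w=None):
    a,b=ends; d=b-a; print(n,'mid',((a+b)/2*1000).round(1),'len',round(np.linalg.norm(d)*1000,1),'yaw',round(np.arctan2(d[1],d[0]),4))
A=((295,165),4.5);B=((180,210),8)
rep('dowels',g([(108,416),(161,74)],.065,*A))
def quad(n,p,z,X): # nearR nearL farL farR
    q=g(p,z,*X); rep(n,np.array([(q[0]+q[1])/2,(q[2]+q[3])/2]));print('  w',np.linalg.norm(q[0]-q[1]).round(4))
quad('bed',[(150,452),(72,440),(131,48),(203,55)],.055,A)
quad('plate',[(668,554),(558,526),(650,138),(756,163)],.057,A)
quad('copper',[(674,503),(581,480),(645,187),(741,208)],.060,A)
rep('holes',g([(618,515),(697,177)],.057,*A))
quad('ridge',[(502,362),(428,360),(440,156),(514,162)],.054,B)
quad('base',[(553,375),(406,374),(412,154),(565,158)],.024,B)
quad('tray',[(645,449),(40,434),(62,78),(660,94)],.006,B)
quad('felt',[(270,370),(115,367),(124,145),(280,148)],.024,B)
# depth checks
d=np.load('pics/top0.npy')
for n,u,v in [('bed',326,222),('cop',441,242),('ridge',239,242)]: print(n,atd('top',u,v,np.median(d[v-1:v+2,u-1:u+2])).round(4))
o=get_obs(); R=cv2.Rodrigues(np.zeros(3))[0]
from scipy.spatial.transform import Rotation as Ro
w,x,y,z=o['tool_rot']; print(Ro.from_quat([x,y,z,w]).as_matrix().round(3))
E
```

```text
dowels mid [558.   26.8  65. ] len 189.3 yaw -0.1517
bed mid [557.5  24.1  55. ] len 219.8 yaw -0.1393
  w 0.0428
plate mid [ 505.1 -259.5   57. ] len 220.4 yaw -0.2495
  w 0.0614
copper mid [ 504.8 -259.8   60. ] len 165.6 yaw -0.2418
  w 0.0518
holes mid [ 504.4 -259.2   57. ] len 191.3 yaw -0.252
ridge mid [501.3 237.5  54. ] len 62.1 yaw -0.0407
  w 0.0226
base mid [502.2 238.1  24. ] len 68.8 yaw -0.0229
  w 0.046
tray mid [504.1 283.1   6. ] len 113.7 yaw -0.0303
  w 0.1921
felt mid [504.4 328.2  24. ] len 69.9 yaw -0.0171
  w 0.0486
bed [0.5511 0.023  0.0566]
cop [ 0.5022 -0.2588  0.0601]
ridge [0.5013 0.2359 0.055 ]
[[-0.973  0.233 -0.   ]
 [ 0.233  0.973 -0.002]
 [-0.    -0.002 -1.   ]]
```

```bash
python3 -m creep '[[1,38,-44,10,0,0,0],[1,38,-44,10,0,0,0],[1,38,-44,10,0,0,0],[1,38,-44,0,0,0,0],[1,38,-44,0,0,0,0]]' 40; python3 -m creep '[[1,38,-44,0,0,0,0],[1,38,-44,0,0,0,0],[1,38,-44,0,0,0,0],[1,20,-55,0,0,0,0],[1,5,-60,0,0,0,0]]'; python3 -m creep '[[1,5,-60,0,0,0,0],[1,5,-60,0,0,0,0],[1,5,-60,0,0,0,0],[1,0,-60,0,0,0,0],[1,0,-60,0,0,0,0]]'
```

```text
t: 0.72
eef_pos: [0.348, 0.4348, 0.2613]
tool_rot: [-0.0, 0.117, 0.993, 0.0]
contact_force: [2.0, 0.2, 0.7]
gripper_width: 0.999
grasp_force: 0.0
t: 1.35
eef_pos: [0.487, 0.1875, 0.261]
tool_rot: [0.0, 0.117, 0.993, -0.0]
contact_force: [0.6, 0.3, 0.2]
gripper_width: 0.998
grasp_force: 0.0
t: 1.98
eef_pos: [0.5006, -0.1123, 0.2612]
tool_rot: [-0.0, 0.117, 0.993, 0.0]
contact_force: [0.2, 0.6, 0.1]
gripper_width: 1.002
grasp_force: 0.0
```

```bash
python3 -m creep '[[1,2,-55,0,0,0,-0.013],[1,2,-55,0,0,0,0],[1,0,-37,-30,0,0,0],[1,0,0,-50,0,0,0],[1,0,0,-40,0,0,0]]'; python3 -m creep '[[1,0,0,0,0,0,0],[1,0,0,0,0,0,0]]'; python3 - <<'E'
from h import *
p,d=snap('top','top1')
cv2.imwrite('pics/c3.png',cv2.resize(cv2.imread('pics/top1.png')[170:300,380:510],None,fx=4.5,fy=4.5))
E
```

```text
t: 2.6
eef_pos: [0.5042, -0.2578, 0.1393]
tool_rot: [-0.001, 0.124, 0.992, 0.0]
contact_force: [0.9, -0.4, 0.3]
gripper_width: 1.0
grasp_force: 0.0
t: 2.85
eef_pos: [0.5057, -0.258, 0.1426]
tool_rot: [0.001, 0.124, 0.992, -0.0]
contact_force: [0.3, -0.9, 0.2]
gripper_width: 0.998
grasp_force: 0.0
```

View pics/c3.png

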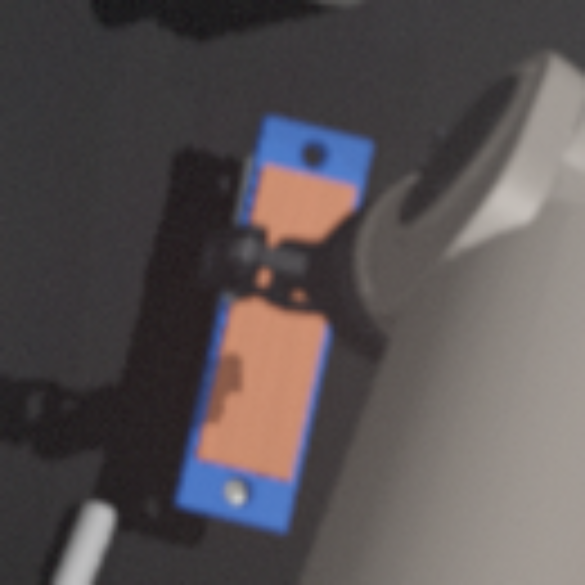

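The open gripper is over the plate's mid length, with its left finger at (240,250), outside the blue edge. Now descending and gripping.

```bash
python3 -m creep '[[1,0,-1,-40,0,0,0],[1,0,0,-40,0,0,0],[1,0,0,-20,0,0,0],[1,0,0,-16,0,0,0],[1,0,0,0,0,0,0]]'; python3 -m creep '[[-1,0,0,0,0,0,0],[-1,0,0,0,0,0,0],[-1,0,0,0,0,0,0],[-1,0,0,0,0,0,0],[-1,0,0,0,0,0,0]]' 40
```

```text
t: 3.52
eef_pos: [0.5052, -0.2585, 0.0253]
tool_rot: [-0.0, 0.124, 0.992, 0.0]
contact_force: [0.8, 0.6, 0.2]
gripper_width: 0.998
grasp_force: 0.0
t: 4.15
eef_pos: [0.5059, -0.2592, 0.0267]
tool_rot: [0.001, 0.124, 0.992, -0.0]
contact_force: [-0.8, 0.1, 7.0]
gripper_width: 0.696
grasp_force: 43.2
```

```bash
python3 -m creep '[[-1,0,0,20,0,0,0],[-1,0,0,40,0,0,0],[-1,0,0,40,0,0,0],[-1,10,50,0,0,0,0.05],[-1,10,50,0,0,0,0.05]]';  python3 -m creep '[[-1,10,50,0,0,0,0],[-1,10,50,0,0,0,0],[-1,10,50,0,0,0,0],[-1,3,35,0,0,0,0],[-1,0,0,0,0,0,0]]'; python3 -m creep '[[-1,0,0,-20,0,0,0],[-1,0,0,-20,0,0,0],[-1,0,0,-10,0,0,0],[-1,0,0,0,0,0,0],[-1,0,0,0,0,0,0]]'; python3 - <<'E'
from h import *
p,d=snap('top','top2')
cv2.imwrite('pics/c4.png',cv2.resize(cv2.imread('pics/top2.png')[160:285,275:400],None,fx=4.7,fy=4.7,interpolation=cv2.INTER_CUBIC))
E
```

```text
t: 4.78
eef_pos: [0.5253, -0.1577, 0.127]
tool_rot: [0.001, 0.074, 0.997, 0.0]
contact_force: [1.2, 0.6, -4.4]
gripper_width: 0.7
grasp_force: 45.6
t: 5.4
eef_pos: [0.5579, 0.0309, 0.1259]
tool_rot: [-0.0, 0.071, 0.997, 0.001]
contact_force: [-0.0, -1.8, -4.2]
gripper_width: 0.698
grasp_force: 45.6
t: 6.02
eef_pos: [0.5586, 0.0262, 0.0761]
tool_rot: [0.001, 0.074, 0.997, 0.0]
contact_force: [0.6, -0.2, -4.3]
gripper_width: 0.693
grasp_force: 45.6
```

View pics/c4.png

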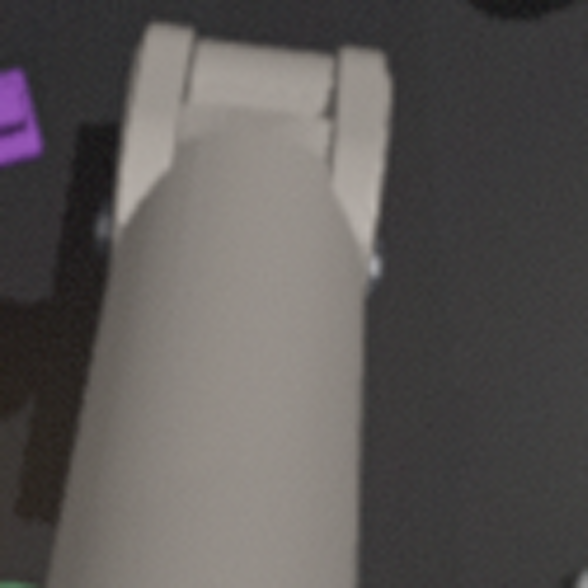

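The arm hides the jig from above, so I'll use the scene camera.

```bash
python3 - <<'E'
from h import *
p,d=snap('scene','scene2')
cv2.imwrite('pics/c5.png',cv2.resize(cv2.imread('pics/scene2.png')[190:310,240:390],None,fx=5,fy=5,interpolation=cv2.INTER_CUBIC))
E
```

```text
(no output)
```

View pics/c5.png

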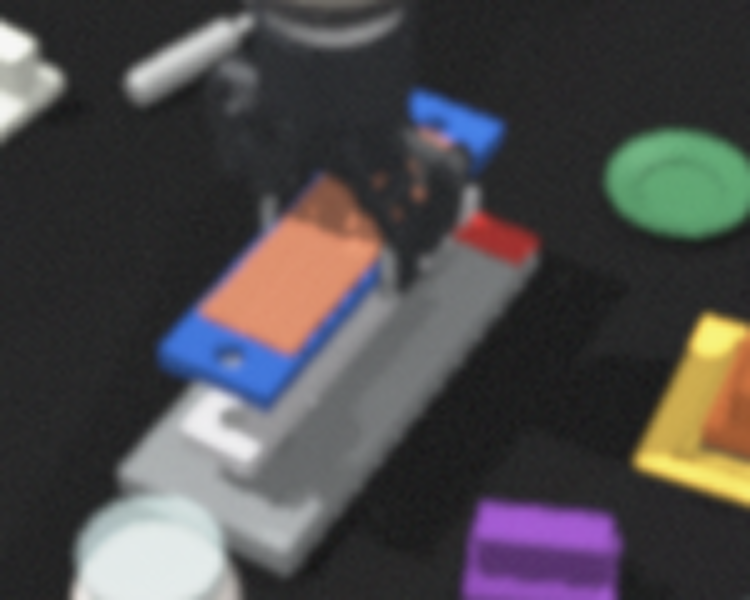

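The far plate hole is at (232,355), the red-end hole at about (438,128), and the bed's far end corners at (182,427) and (258,460). I'll compare with the dowels in the first scene picture.

```bash
python3 - <<'E'
import cv2
cv2.imwrite('pics/c6.png',cv2.resize(cv2.imread('pics/scene0.png')[215:305,255:360],None,fx=6.5,fy=6.5,interpolation=cv2.INTER_CUBIC))
E
```

```text
(no output)
```

View pics/c6.png

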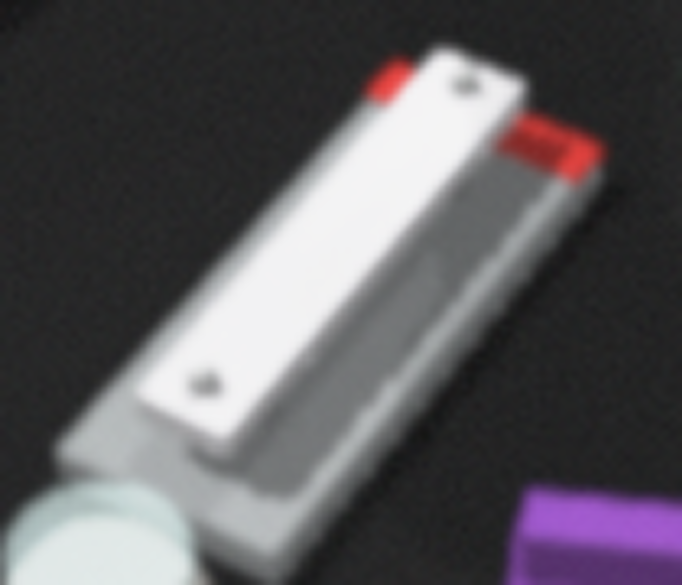

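```bash
python3 - <<'E'
from h import *
def g(pts,z,o,s): return np.array([atz('scene',o[0]+(u+.5)/s-.5,o[1]+(v+.5)/s-.5,z) for u,v in pts])
def rep(n,a,b):
    d=b-a; print(n,((a+b)/2*1000).round(1),'len',round(np.linalg.norm(d)*1000,1),'yaw',round(np.arctan2(d[1],d[0]),4))
A=((255,215),6.5);B=((240,190),5)
q=g([(528,83),(437,43),(137,395),(222,440)],.055,*A); rep('bed',(q[0]+q[1])/2,(q[2]+q[3])/2)
rep('dowels',*g([(466,82),(206,379)],.064,*A))
q=g([(505,125),(412,90),(162,348),(270,398)],.106,*B); rep('plate',(q[0]+q[1])/2,(q[2]+q[3])/2); print(np.linalg.norm(q[0]-q[1]),np.linalg.norm(q[2]-q[3]))
rep('holes',*g([(438,126),(232,355)],.106,*B))
q=g([(182,427),(258,460)],.055,*B); print('bed far end',q.mean(0)*1000)
A=((255,215),6.5); q=g([(137,395),(222,440)],.055,*A);print('  vs',q.mean(0)*1000)
d=np.load('pics/scene2.npy'); print(atd('scene',295,247,np.median(d[246:249,294:297])))
o=get_obs(); print(o['eef_pos'],o['tool_rot'])
E
```

```text
bed [555.3  22.6  55. ] len 225.0 yaw -0.1392
dowels [559.6  25.9  64. ] len 188.7 yaw -0.1496
plate [555.6  27.8 106. ] len 221.1 yaw -0.1585
0.05522409303959784 0.06072516743033938
holes [557.8  26.9 106. ] len 189.6 yaw -0.1506
bed far end [663.97007879   9.42708056  55.        ]
  vs [666.72428106   7.01877717  55.        ]
[0.60578259 0.01497282 0.10960347]
[0.55859399 0.02640902 0.07609943] [6.41039824e-04 7.39261780e-02 9.97263495e-01 1.75320792e-04]
```

```bash
python3 -m creep '[[-1,1,-0.7,-14,0,0,0],[-1,0,0,-12,0,0,0],[-1,0,0,0,0,0,0],[-1,0,0,0,0,0,0]]'; python3 -m creep '[[-1,0,0,-3,0,0,0],[-1,0,0,0,0,0,0],[-1,0,0,0,0,0,0]]';python3 -m creep '[[-1,0,0,-3,0,0,0],[-1,0,0,0,0,0,0],[-1,0,0,0,0,0,0]]'
```

```text
t: 6.62
eef_pos: [0.559, 0.0257, 0.0491]
tool_rot: [-0.0, 0.074, 0.997, -0.0]
contact_force: [-0.4, 0.1, -4.1]
gripper_width: 0.693
grasp_force: 45.6
t: 7.0
eef_pos: [0.5591, 0.0258, 0.0464]
tool_rot: [0.0, 0.074, 0.997, 0.0]
contact_force: [-0.2, 0.4, -3.2]
gripper_width: 0.692
grasp_force: 45.6
t: 7.38
eef_pos: [0.559, 0.0254, 0.0433]
tool_rot: [-0.0, 0.074, 0.997, -0.0]
contact_force: [-1.4, -1.2, -3.5]
gripper_width: 0.697
grasp_force: 45.7
```

```bash
python3 -m creep '[[-1,0,0,-2,0,0,0],[-1,0,0,0,0,0,0],[-1,0,0,0,0,0,0]]';python3 -m creep '[[-1,0,0,-2,0,0,0],[-1,0,0,0,0,0,0],[-1,0,0,0,0,0,0]]'
```

```text
t: 7.75
eef_pos: [0.5586, 0.025, 0.041]
tool_rot: [-0.0, 0.074, 0.997, -0.0]
contact_force: [-0.9, -4.3, -2.9]
gripper_width: 0.695
grasp_force: 45.7
t: 8.12
eef_pos: [0.5585, 0.0249, 0.0389]
tool_rot: [-0.0, 0.074, 0.997, -0.001]
contact_force: [-1.4, -4.8, -1.9]
gripper_width: 0.695
grasp_force: 45.8
```

```bash
python3 -m creep '[[-1,0,0,-2,0,0,0],[-1,0,0,0,0,0,0],[-1,0,0,0,0,0,0]]'
```

```text
t: 8.5
eef_pos: [0.5585, 0.0249, 0.0369]
tool_rot: [-0.0, 0.074, 0.997, -0.001]
contact_force: [-1.9, -5.3, -3.9]
gripper_width: 0.692
grasp_force: 45.8
```

```bash
python3 -m creep '[[-1,-0.3,-0.7,-1,0,0,0],[-1,0,0,0,0,0,0],[-1,0,0,0,0,0,0]]'
```

```text
t: 8.88
eef_pos: [0.5585, 0.0249, 0.0365]
tool_rot: [-0.0, 0.074, 0.997, -0.0]
contact_force: [-2.9, -4.6, 3.9]
gripper_width: 0.694
grasp_force: 46.3
```

```bash
python3 -m creep '[[-1,0,0,-1,0,0,0],[-1,0,0,0,0,0,0],[-1,0,0,0,0,0,0]]'
```

```text
t: 9.25
eef_pos: [0.5585, 0.0249, 0.0356]
tool_rot: [-0.0, 0.074, 0.997, 0.0]
contact_force: [-3.3, -3.8, 4.8]
gripper_width: 0.694
grasp_force: 46.4
```

```bash
python3 -m creep '[[1,0,0,0,0,0,0],[1,0,0,0,0,0,0],[1,0,0,0,0,0,0],[1,0,0,0,0,0,0]]';python3 -m creep '[[1,0,0,20,0,0,0],[1,0,0,40,0,0,0],[1,0,0,50,0,0,0],[1,0,40,30,0,0,0],[1,0,55,0,0,0,0]]'; python3 -m creep '[[1,-20,50,0,0,0,0.06],[1,-20,50,0,0,0,0.06],[1,-20,17,0,0,0,0],[1,0,0,0,0,0,0]]'; python3 - <<'E'
from h import *
p,d=snap('scene','scene3')
a=cv2.imread('pics/scene3.png')[190:310,240:460]
cv2.imwrite('pics/c7.png',cv2.resize(a,None,fx=3.6,fy=3.6,interpolation=cv2.INTER_CUBIC))
E
```

```text
t: 9.75
eef_pos: [0.5589, 0.0254, 0.0353]
tool_rot: [0.0, 0.074, 0.997, 0.0]
contact_force: [-0.4, 0.0, -0.7]
gripper_width: 0.997
grasp_force: 0.0
t: 10.38
eef_pos: [0.5609, 0.1198, 0.1785]
tool_rot: [0.003, 0.076, 0.997, 0.001]
contact_force: [0.6, 0.7, 0.2]
gripper_width: 1.0
grasp_force: 0.0
t: 10.88
eef_pos: [0.4971, 0.2392, 0.1751]
tool_rot: [-0.001, 0.012, 1.0, 0.0]
contact_force: [0.3, 0.1, -0.9]
gripper_width: 1.0
grasp_force: 0.0
```

View pics/c7.png

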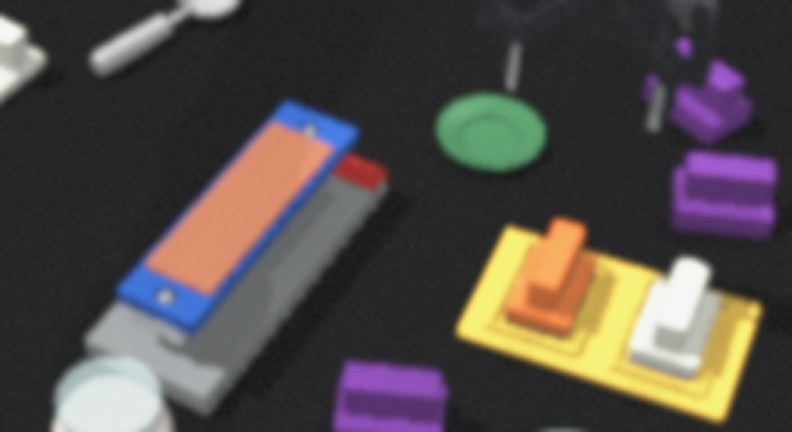

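The plate is flat on the jig, with the dowel tips showing in both holes at (310,130) and (165,297). Next is the block.

```bash
python3 -m creep '[[0.1,4,-1,-40,0,0,0],[0.1,0,0,-40,0,0,0],[0.1,0,0,-40,0,0,0],[0.1,0,0,-15,0,0,0],[0.1,0,0,-10,0,0,0]]';python3 -m creep '[[0.1,0,0,0,0,0,0],[0.1,0,0,0,0,0,0]]'
```

```text
t: 11.55
eef_pos: [0.5037, 0.2352, 0.0302]
tool_rot: [0.0, 0.015, 1.0, -0.0]
contact_force: [0.8, 0.3, -0.4]
gripper_width: 0.548
grasp_force: 0.0
t: 11.8
eef_pos: [0.5036, 0.2364, 0.0315]
tool_rot: [0.001, 0.014, 1.0, 0.001]
contact_force: [0.2, -0.5, 0.2]
gripper_width: 0.552
grasp_force: 0.0
```

```bash
python3 -m creep '[[0.1,-1,1,-2.5,0,0,0],[0.1,0,0,0,0,0,0],[-1,0,0,0,0,0,0],[-1,0,0,0,0,0,0],[-1,0,0,0,0,0,0]]' 80; python3 -m creep '[[-1,0,0,0,0,0,0],[-1,0,0,0,0,0,0]]'
```

```text
t: 12.42
eef_pos: [0.502, 0.2372, 0.0282]
tool_rot: [0.0, 0.014, 1.0, 0.0]
contact_force: [-1.2, 0.1, 4.5]
gripper_width: 0.241
grasp_force: 79.1
t: 12.68
eef_pos: [0.502, 0.2372, 0.0282]
tool_rot: [0.0, 0.014, 1.0, 0.0]
contact_force: [-1.2, -0.5, 4.9]
gripper_width: 0.241
grasp_force: 79.1
```

```bash
python3 -m creep '[[-1,0,0,20,0,0,0],[-1,0,0,40,0,0,0],[-1,0,0,40,0,0,0],[-1,3,-50,0,0,0,-0.06],[-1,3,-50,0,0,0,-0.06]]';python3 -m creep '[[-1,1,-50,0,0,0,0],[-1,0,-50,0,0,0,0],[-1,0,-5,-15,0,0,0],[-1,0,0,0,0,0,0],[-1,0,0,0,0,0,0]]'
```

```text
t: 13.3
eef_pos: [0.5077, 0.1364, 0.1281]
tool_rot: [0.0, 0.074, 0.997, 0.0]
contact_force: [-0.0, -0.9, -0.9]
gripper_width: 0.243
grasp_force: 78.6
t: 13.92
eef_pos: [0.5087, 0.0337, 0.1126]
tool_rot: [-0.0, 0.073, 0.997, 0.0]
contact_force: [-0.4, 0.1, -1.7]
gripper_width: 0.241
grasp_force: 78.6
```

```bash
python3 -m creep '[[-1,0,-1.4,-10,0,0,0],[-1,0,0,-8,0,0,0],[-1,0,0,0,0,0,0],[-1,0,0,0,0,0,0]]';python3 -m creep '[[-1,0,0,-3,0,0,0],[-1,0,0,0,0,0,0],[-1,0,0,0,0,0,0]]';python3 -m creep '[[-1,0,0,-3,0,0,0],[-1,0,0,0,0,0,0],[-1,0,0,0,0,0,0]]'
```

```text
t: 14.42
eef_pos: [0.5088, 0.0308, 0.0948]
tool_rot: [-0.0, 0.074, 0.997, -0.0]
contact_force: [-0.3, 0.6, -2.9]
gripper_width: 0.243
grasp_force: 78.6
t: 14.8
eef_pos: [0.5091, 0.0307, 0.0921]
tool_rot: [0.0, 0.074, 0.997, 0.0]
contact_force: [1.4, 0.4, 1.0]
gripper_width: 0.24
grasp_force: 79.2
t: 15.18
eef_pos: [0.5091, 0.0307, 0.089]
tool_rot: [0.0, 0.074, 0.997, 0.0]
contact_force: [0.5, -0.6, 3.5]
gripper_width: 0.246
grasp_force: 79.4
```

```bash
python3 -m creep '[[-1,0,0,-2.5,0,0,0],[-1,0,0,-2.5,0,0,0],[-1,0,0,0,0,0,0],[-1,0,0,0,0,0,0]]'
```

```text
t: 15.68
eef_pos: [0.5091, 0.0307, 0.0843]
tool_rot: [0.0, 0.074, 0.997, 0.0]
contact_force: [-1.6, 0.0, 8.7]
gripper_width: 0.244
grasp_force: 79.9
```

```bash
python3 -m creep '[[-1,4,-0.5,0,0,0,0],[-1,4,-0.5,0,0,0,0],[-1,4,-0.5,0,0,0,0],[-1,4,-0.5,0,0,0,0],[-1,4,-0.5,0,0,0,0]]'
```

```text
t: 16.3
eef_pos: [0.5273, 0.0283, 0.0838]
tool_rot: [-0.002, 0.074, 0.997, 0.0]
contact_force: [-5.5, 0.5, 9.6]
gripper_width: 0.238
grasp_force: 80.1
```

```bash
python3 -m creep '[[-1,4,-0.5,0,0,0,0],[-1,4,-0.5,0,0,0,0],[-1,4,-0.5,0,0,0,0],[-1,4,-0.5,0,0,0,0],[-1,4,-0.5,0,0,0,0]]'
```

```text
t: 16.92
eef_pos: [0.5473, 0.0258, 0.0838]
tool_rot: [-0.002, 0.074, 0.997, 0.0]
contact_force: [-4.1, 0.9, 8.4]
gripper_width: 0.241
grasp_force: 80.1
```

```bash
python3 -m creep '[[-1,4,-0.5,0,0,0,0],[-1,4,-0.5,0,0,0,0],[-1,4,-0.5,0,0,0,0],[-1,4,-0.5,0,0,0,0],[-1,4,-0.5,0,0,0,0]]'; python3 -m creep '[[-1,4,-0.5,0,0,0,0],[-1,4,-0.5,0,0,0,0],[-1,4,-0.5,0,0,0,0],[-1,4,-0.5,0,0,0,0],[-1,4,-0.5,0,0,0,0]]'; python3 -m creep '[[-1,4,-0.5,0,0,0,0],[-1,4,-0.5,0,0,0,0],[-1,4,-0.5,0,0,0,0],[-1,4,-0.5,0,0,0,0],[-1,4,-0.5,0,0,0,0]]';  python3 -m creep '[[-1,0,0,0,0,0,0],[-1,0,0,0,0,0,0]]'
```

```text
t: 17.55
eef_pos: [0.5674, 0.0233, 0.0838]
tool_rot: [-0.002, 0.074, 0.997, 0.0]
contact_force: [-4.9, 0.5, 9.2]
gripper_width: 0.239
grasp_force: 80.1
t: 18.18
eef_pos: [0.5874, 0.0208, 0.0839]
tool_rot: [-0.001, 0.074, 0.997, 0.0]
contact_force: [-5.8, 0.7, 9.2]
gripper_width: 0.239
grasp_force: 80.1
t: 18.8
eef_pos: [0.6074, 0.0183, 0.0839]
tool_rot: [-0.001, 0.074, 0.997, 0.0]
contact_force: [-4.6, 0.2, 8.6]
gripper_width: 0.246
grasp_force: 80.1
t: 19.05
eef_pos: [0.608, 0.0182, 0.0841]
tool_rot: [-0.001, 0.074, 0.997, 0.0]
contact_force: [-4.5, 0.6, 8.8]
gripper_width: 0.242
grasp_force: 80.1
```

The stroke is done with steady force. Lifting slowly and returning the block.

```bash
python3 -m creep '[[-1,0,0,4,0,0,0],[-1,0,0,4,0,0,0],[-1,0,0,4,0,0,0],[-1,0,0,20,0,0,0],[-1,0,0,30,0,0,0]]';python3 -m creep '[[-1,-20,44,0,0,0,0.06],[-1,-22,44,0,0,0,0.06],[-1,-22,44,0,0,0,0],[-1,-22,44,0,0,0,0],[-1,-20,43,0,0,0,0]]';python3 -m creep '[[-1,0,0,-40,0,0,0],[-1,0,0,-40,0,0,0],[-1,0,0,-20,0,0,0],[-1,0,0,0,0,0,0],[-1,0,0,0,0,0,0]]'
```

```text
t: 19.68
eef_pos: [0.6082, 0.0181, 0.1464]
tool_rot: [-0.001, 0.074, 0.997, -0.0]
contact_force: [0.2, 0.2, -1.9]
gripper_width: 0.239
grasp_force: 78.5
t: 20.3
eef_pos: [0.5022, 0.2387, 0.1469]
tool_rot: [0.0, 0.014, 1.0, 0.0]
contact_force: [2.0, 1.5, -3.0]
gripper_width: 0.241
grasp_force: 78.6
t: 20.92
eef_pos: [0.5037, 0.2375, 0.0472]
tool_rot: [0.001, 0.014, 1.0, 0.0]
contact_force: [0.2, -0.2, -1.4]
gripper_width: 0.24
grasp_force: 78.6
```

```bash
python3 -m creep '[[-1,-1.5,0,-8,0,0,0],[-1,0,0,-6,0,0,0],[-1,0,0,-3,0,0,0],[-1,0,0,-1.5,0,0,0],[-1,0,0,0,0,0,0]]';python3 -m creep '[[-1,0,0,-0.5,0,0,0],[-1,0,0,0,0,0,0]]'
```

```text
t: 21.55
eef_pos: [0.501, 0.2372, 0.0282]
tool_rot: [-0.0, 0.014, 1.0, 0.0]
contact_force: [-4.7, -1.8, 10.1]
gripper_width: 0.246
grasp_force: 80.3
t: 21.8
eef_pos: [0.501, 0.2371, 0.0282]
tool_rot: [-0.0, 0.014, 1.0, 0.0]
contact_force: [-6.2, -2.9, 16.6]
gripper_width: 0.242
grasp_force: 81.2
```

Seated on the tray floor. Relieve the pressure, open partly, retreat and check.

```bash
python3 -m creep '[[-1,0,0,0.6,0,0,0],[0.1,0,0,0,0,0,0],[0.1,0,0,0,0,0,0],[0.1,0,0,0,0,0,0]]';python3 -m creep '[[0.1,0,0,15,0,0,0],[0.1,0,0,40,0,0,0],[0.1,0,0,50,0,0,0],[0.1,0,0,50,0,0,0],[0.1,-20,50,0,0,0,0]]';python3 -m creep '[[0.1,-40,40,0,0,0,0],[0.1,-40,40,0,0,0,0],[0.1,-20,50,0,0,0,0],[0.1,-20,50,0,0,0,0],[0.1,0,0,0,0,0,0]]'; python3 - <<'E'
from h import *
p,d=snap('top','top9')
a=cv2.imread('pics/top9.png')[165:285,175:360]
cv2.imwrite('pics/c9.png',cv2.resize(a,None,fx=4.3,fy=4.3,interpolation=cv2.INTER_CUBIC))
E
```

```text
t: 22.3
eef_pos: [0.5013, 0.2372, 0.0273]
tool_rot: [0.0, 0.014, 1.0, -0.0]
contact_force: [0.2, 0.4, 0.7]
gripper_width: 0.551
grasp_force: 0.0
t: 22.92
eef_pos: [0.486, 0.2847, 0.1882]
tool_rot: [0.004, 0.019, 1.0, 0.002]
contact_force: [-0.3, 1.4, 0.4]
gripper_width: 0.551
grasp_force: 0.0
t: 23.55
eef_pos: [0.3578, 0.4721, 0.1831]
tool_rot: [-0.0, 0.01, 1.0, 0.001]
contact_force: [-0.1, -0.7, 0.1]
gripper_width: 0.548
grasp_force: 0.0
```

View pics/c9.png

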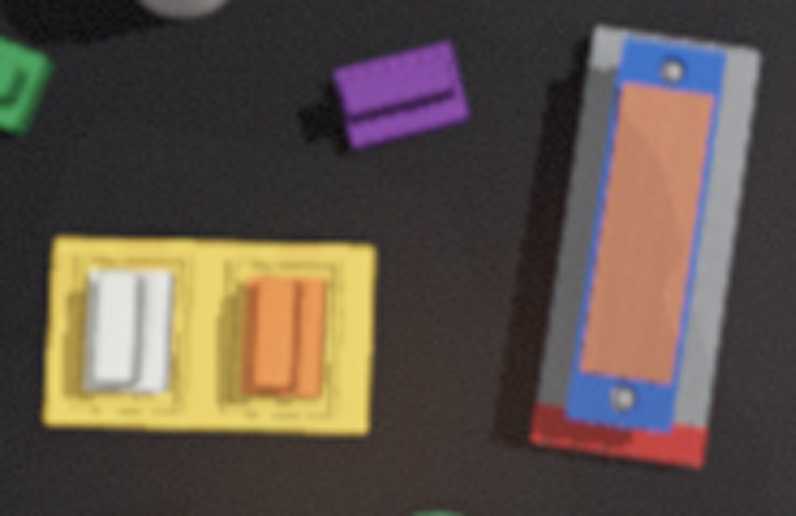

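The block stands upright in its bay at (285,337). The plate is seated with its dowels showing at (673,70) and (622,398), and the white block at (130,330) is undisturbed.

```bash
python3 -c "
from station import *
print(hand_in())"
```

```text
the job is handed in; nothing more can be done
None
```

The job is handed in at about 24 s of the 69 s: the plate is seated on both dowels, the copper was rubbed end to end with the bed about halfway down (judged from tool height and force), and the orange block is back in its bay; the judge's result was not shown.

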